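# Change the transducer console over to its standby supply

### The arm

A 6-joint arm with a two-finger parallel gripper is mounted at the origin on the work surface. World frame = base frame: x ahead of the robot, y to its left, z up, the work surface at z = 0. Lengths are in m, angles in degrees, forces in N, time in s.
With the tool pointing down it reaches from about 0.4 to 0.825 m from the base axis. Payload 7 kg.
Tool frame: the origin (TCP) lies between the finger pads; the fingertips stand 19 mm ahead of it and the grasp point (between the pads) is the TCP (r.finger_overhang is the distance from the TCP to the fingertips, in m); z points along the fingers, y is the direction in which the jaws open and shut (so a half turn about z gives the same grasp; the last joint's range is limited). The gripper opens to 88 mm and grips with 3 to 60 N. Pads are 19 mm wide; open, the fingers measure 130 mm over their backs; the gripper's body (78 mm by 193 mm) begins 47 mm behind the grasp point.
Start: joints at [-57.175, 20.546, 0.682, 0, -70.136, -16.507], TCP at [0.19, -0.648, 0.246] pointing down, gripper open.
Joint ranges: [-176.03, 176.03], [-82.01, 121.73], [-58.28, 71.71], [-173.87, 95.51], [-174.79, -0.11], [-173.66, 173.66]. Speed limits (degrees/s): [136.94, 136.94, 172.46, 180, 180, 180].

### API

Orientations are given as [roll, pitch, yaw] about the fixed x, y, z axes, in that order (R = Rz(yaw) Ry(pitch) Rx(roll)).
In Python, from plant import r, optics gives the robot as it stands. The module is installed in compiled form; this text tells all that it offers.
- The arm moves only by the tool step_arm, never from a script. Its argument "increments" is a list of rows, each an object of numbers: "tx", "ty", "tz": the shift along the world's x, y, z in mm; "ax", "ay", "az": the turn, a rotation vector about the world's x, y, z in degrees; "claw": the gripper command: -1 is shut, 1 is fully open, values between are in proportion. In form: [{"tx": .., "ty": .., "tz": .., "ax": .., "ay": .., "az": .., "claw": ..}, ...]. A call has 1 to 12 rows; each row shifts and turns the commanded pose from where the row before left it; what a row does not reach is not made up. A row lasts 1/10 s, in which the tool goes at most 50 mm and 8.59 degrees, less where a joint would pass 70% of its speed; a pose out of reach is approached as far as the arm can. A call with a gripper value outside its range is refused whole. The fingers move at their own pace and stop on an object; "newtons" is the grip in N (left out, the last holds). Time passes only in rows, so rows that do not move let the fingers close. It gives the time, the measured TCP pose, the force and the opening at its end, in the units of the state.
- r.get_state(): the state, without advancing time (a new reading comes with each control period).
- optics.capture(name): name is "scene" or "top"; returns a dict with "image" (480x640x3 uint8, blue, green, red), "depth" (480x640 float32, m along the optical axis (not along the pixel's ray), 0 where there is no reading), "fx", "fy", "cx", "cy" (pixels), "R" (3x3) and "t" (3): a world point X has camera coordinates R X + t. Camera axes: x right, y down, z forward; pixel columns grow to the right and rows downward; lengths in m; the calibration is good to about 2 mm. A picture is of the moment at which its call begins.
- r.close_job(): hands the job in, once; it reports no verdict.
The state is a dict: "time_s": time; "joints": joint angles; "qd": joint speeds; "joint_torque": joint torques, N m; "tcp_pos": TCP position; "eef_rot": TCP orientation; "contact_force": force on the tool from outside, world axes, zero at the start; "moment": the same for the moment, N m; "gripper_width": finger opening in m.
Only numpy, scipy, OpenCV 4.12 (cv2) and the standard library are available. Lean on these libraries where they do the work, as an engineer would, in place of code of your own. Each camera call takes 0.05 s, during which the arm holds its last target. There are 200 camera calls.

### The job

Change the transducer console over from its left supply switch to its right one (left and right as the robot sees them): push the left lever fully off, towards the robot, slide the steel interlock plate by its tab fully to the left so that it unlocks the right lever, then push the right lever fully on, away from the robot. Don't touch the red rocker or the bank of small toggles, leave the loose gear on the console and bench where it is, and never have both supplies on together.

Things in the scene. Friction and masses are not known exactly. Their poses are not given: they have to be found in the camera images.
- console: Low tan enamel steel console, 300 deep (its x) x 520 wide (its y) x 90 high, fixed to the bench. Origin: centre of its underside; its x axis points across it away from the robot, y to its left, z up. On its level top, at the middle, two grey moulded supply switches (cases 130 along x by 90 along y, standing 12 proud, faces 102 above the bench) with their centres at y = +75 (left) and -75 (right), and between them a sliding steel interlock plate.
- feed_left (a joint): Left supply lever (console y = +75): black, 24 wide along y, 14 thick. Turns about a line along console y at console x = 0, 57 above the bench (45 below the case face); its end is 90 from that line. 0 rad = OFF, leaning 0.28 rad towards the robot; 0.56 = ON, leaning 0.28 away. Starts ON. Over-centre: 4 to 9 N at its end moves it, past the middle (0.28) it clicks over and stays.
- feed_left_tip (a point): Middle of the free end of the left lever, about 143 above the bench when fully on or off. Its axes turn with the lever (z along the lever).
- feed_right (a joint): Handle of the right supply switch (console y = -75), the same as the left one: 0 rad = OFF (leaning 0.28 rad towards the robot), 0.56 = ON (leaning away). It starts OFF, and the interlock plate blocks it there (it yields only about 0.1 rad) until the plate has been slid more than about 39 mm to the left.
- feed_right_tip (a point): Middle of the free end of the right lever, about 143 above the bench when fully on or off. Its axes turn with the lever (z along the lever).
- interlock (a joint): Bare steel interlock plate, 158 along console y, 42 along x (console x from -2 to +40), 4 thick, its top 111 above the bench. Slides along console y against about 2 N of friction and stays where left. 0 m = fully right, its right end behind the right lever, which is locked off; 0.044 = fully left, its left end behind the left lever, which is then locked off. While the left lever is on, the plate meets its side after about 6 mm. Blocked and end positions are hard stops.
- interlock_tab (a point): Middle of the top edge of the plate's upright finger tab, 145 above the bench: the tab is 5 thick along console y, 30 wide along x, 34 high above the plate, at the middle of the plate (console x = +19, y from -22 to +22). It is pushed from its side.
- toggle_bank: Bank of eight small black toggles in two rows on a dark plate, 150 (x) x 62 (y), about 30 high, on the console's top at its left end. Origin: centre of the plate's underside, at console x = +45, y = +197.
- rocker_switch: Red rocker switch in a black frame 40 x 28, about 16 high, on the console's top at its far right, at console x = +95, y = -198. Origin: centre of its underside.
- brass_weight: Brass reference weight with a knob, 32 diameter, 43 high, standing loose on the console's top near its front edge, in front of the gap between the switches. Origin: centre of its underside.
- hex_adapter: Steel hex drive adapter, 22 diameter, 42 high, standing loose on the console's top near its front left corner. Origin: centre of its underside.
- bit_holder: Steel torque screwdriver bit holder, 22 diameter, 66 high, standing on the bench left of the console. Origin: centre of its underside.
- dial_bezel: Olive plastic dial bezel, a ring 84 outside diameter, 12 high, lying on the bench left of the console. Origin: centre of its underside.
- torque_driver: Screwdriver 200 long with a black handle, lying on the bench right of the console. Origin: underside, at its middle.
- parts_tin: Open aluminium tin, 76 diameter, 50 high, on the bench right of the console. Origin: centre of its underside.
- big_weight: Large brass weight with a knob, 52 diameter, 68 high, on the bench left of the console. Origin: centre of its underside.

How it is judged (in metres and radians):
On the way, in this order (a step that is already met when the one before it is completed fails the run):
1. the left lever has been pushed off (value of joint feed_left below 0.05 rad), for 0.2 s.
2. the interlock plate has been slid fully left, freeing the right lever (value of joint interlock above 0.0405 m), for 0.2 s.
3. the right lever has been pushed fully on (value of joint feed_right above 0.51 rad), for 0.2 s.
At the end, for the whole second after the job is handed in: The left lever is off (below 0.05 rad), the interlock plate is fully left (beyond 40.5 of its 44 mm), the right lever is on (above 0.51 of 0.56 rad), and all three are at rest (value of joint feed_left below 0.05 rad and value of joint interlock above 0.0405 m and value of joint feed_right above 0.51 rad and velocity of joint feed_left between -0.05 and 0.05 rad/s and velocity of joint feed_right between -0.05 and 0.05 rad/s and velocity of joint interlock between -0.005 and 0.005 m/s); the robot touches nothing.
It fails at once if the red rocker or the toggle bank is touched with more than 2 N (contact force between any of toggle_bank, rocker_switch and the fingers above 2 N or contact force between any of toggle_bank, rocker_switch and the arm above 2 N).
It fails at once if both supplies are on together (both levers past the middle) (value of joint each of feed_left, feed_right above 0.28 rad).
It fails at once if a loose thing is moved by more than 20 mm (distance of any of brass_weight, hex_adapter, bit_holder, dial_bezel, torque_driver, parts_tin, big_weight from where it was at the start of the episode above 0.02 m).
It also fails if it takes over 45 s, if anything falls off the work surface, if the arm or the gripper's body presses on something with over 40 N, if the wrist force passes 120 N, or if a joint passes its speed limit or range.

## Working session

There is one attempt and no reset: what is moved stays moved. The work goes in short steps, Python scripts to look and compute and a tool call to move; the robot and the scene stay as the last step left them, time stands still between calls to the robot, and variables do not carry over. Pictures are saved under pics/ and viewed, about 8 in all and at most 12, crops included, and the job is handed in when it is done.

Besides the shell and the picture viewer there is one more tool, called after "Emit:" as name([rows], argument=value, ...), one row to a line, values as JSON. step_arm: Moves the arm, as the interface text tells. Its arguments: {"type":"object","properties":{"increments":{"type":"array","items":{"type":"object","properties":{"tx":{"type":"number"},"ty":{"type":"number"},"tz":{"type":"number"},"ax":{"type":"number"},"ay":{"type":"number"},"az":{"type":"number"},"claw":{"type":"number"}}}},"newtons":{"type":"number"}},"required":["increments"]}

```bash
mkdir -p pics
cat > h.py <<'E'
import numpy as np, cv2, pickle
from plant import r, optics
def cap(n,tag):
    c=optics.capture(n); cv2.imwrite(f'pics/{tag}.png',c['image']); pickle.dump(c,open(f'{tag}.pkl','wb')); return c
def pt(c,u,v,d=None):
    if d is None:
        p=c['depth'][int(v)-1:int(v)+2,int(u)-1:int(u)+2]; p=p[p>0]; d=np.median(p)
    return np.array(c['R']).T@(np.array([(u-c['cx'])/c['fx']*d,(v-c['cy'])/c['fy']*d,d])-c['t'])
def atz(c,u,v,z):
    R=np.array(c['R']);o=-R.T@c['t'];k=R.T@np.array([(u-c['cx'])/c['fx'],(v-c['cy'])/c['fy'],1]);return o+k*(z-o[2])/k[2]
E
python3 - <<'E'
from h import *
for n in('top','scene'):
    c=cap(n,n+'0'); R=np.array(c['R']); print(n,-R.T@c['t'],R.round(3).tolist(),c['fx'])
print(r.get_state())
E
```

```text
top [ 0.39518728 -0.005624    1.74604289] [[0.014, -1.0, -0.003], [-0.996, -0.014, -0.09], [0.09, 0.004, -0.996]] 625.1776343002813
scene [1.00975316 0.75491415 1.14823487] [[-0.855, 0.518, 0.005], [0.394, 0.657, -0.643], [-0.336, -0.548, -0.766]] 544.7333545500102
{'time_s': 0.1, 'joints': array([-5.71740626e+01,  2.05871778e+01,  6.38591702e-01, -1.91523790e-02,
       -7.01384046e+01, -1.65094522e+01]), 'qd': array([-0.07623284, -0.0381895 ,  0.08759951,  0.08159549, -0.05229168,
        0.05982382]), 'joint_torque': array([-3.03389599e-03, -5.84162772e+01,  2.93748629e+01,  7.01565385e+00,
        1.01312526e-02, -7.38019548e-05]), 'tcp_pos': array([ 0.18952171, -0.64739637,  0.24471038]), 'eef_rot': array([ 1.79911479e+02, -7.45973187e-03, -1.63690030e+02]), 'contact_force': array([0.42708245, 0.64028881, 0.23691154]), 'moment': array([-0.00033002, -0.04603907,  0.00635566]), 'gripper_width': 0.08775759379634007}
```

View pics/top0.png

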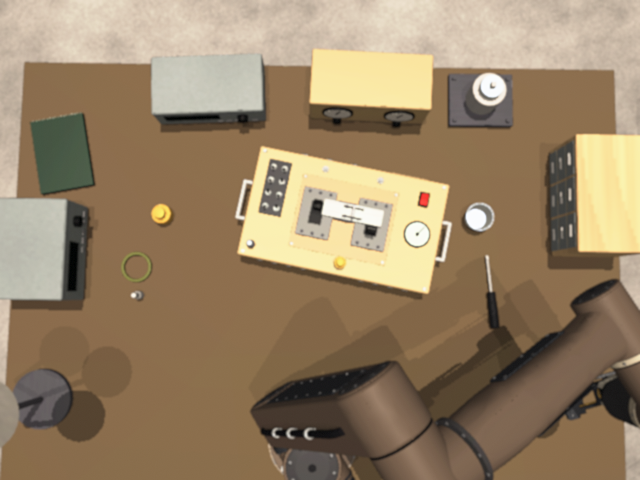

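View pics/scene0.png

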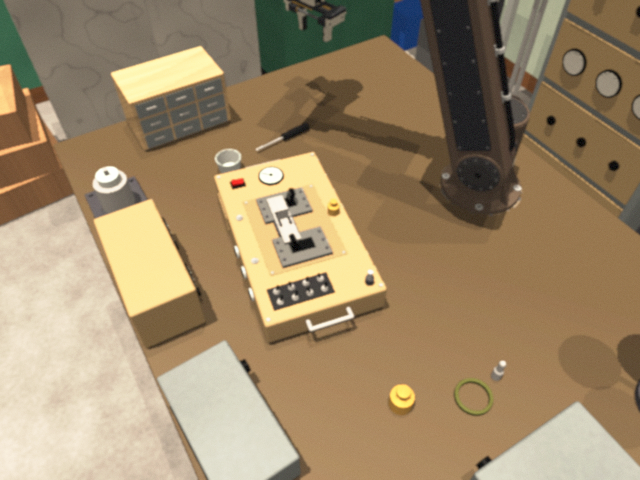

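The top view shows the console at about (263,148), (448,184), (429,293), (239,255), turned slightly clockwise. The levers are near (316,212) and (371,231), and the brass weight is at (340,262). I'll enlarge both views to measure it.

Run:
```python
from h import *
c=pickle.load(open('top0.pkl','rb'));s=pickle.load(open('scene0.pkl','rb'))
# console pose by top-surface depth mask at z~0.09
H,W=c['depth'].shape
u,v=np.meshgrid(np.arange(W),np.arange(H));d=c['depth']
R=np.array(c['R']);P=(np.stack([(u-c['cx'])/c['fx']*d,(v-c['cy'])/c['fy']*d,d],-1)-c['t'])@R
m=((abs(P[...,2]-.09)<.012)&(d>0)).astype(np.uint8); m[:140]=0;m[300:]=0;m[:,:225]=0;m[:,460:]=0
m=cv2.morphologyEx(m,cv2.MORPH_OPEN,np.ones((7,7)))
n,l,st,_=cv2.connectedComponentsWithStats(m);k=1+np.argmax(st[1:,4]);q=P[l==k]
rc=cv2.minAreaRect((q[:,:2]*1000).astype(np.float32));print(rc,np.median(q[:,2]))
a=cv2.resize(c['image'][145:300,232:452],None,fx=3.6,fy=3.6,interpolation=cv2.INTER_CUBIC)
cv2.imwrite('pics/topc.png',a)
b=cv2.resize(s['image'][180:280,235:355],None,fx=6,fy=6,interpolation=cv2.INTER_CUBIC);cv2.imwrite('pics/scc.png',b)
```

```text
((597.2420654296875, -73.30288696289062), (520.442138671875, 302.07080078125), 79.0062484741211) 0.090992569476278
```

View pics/topc.png

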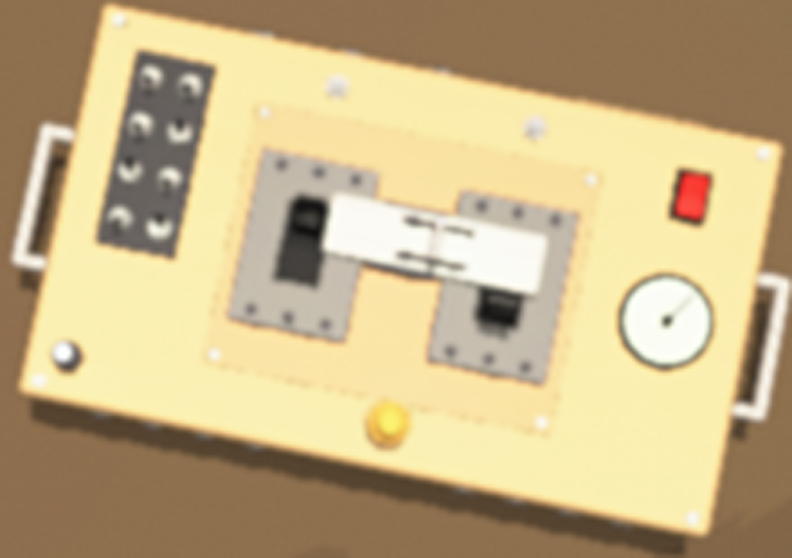

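View pics/scc.png

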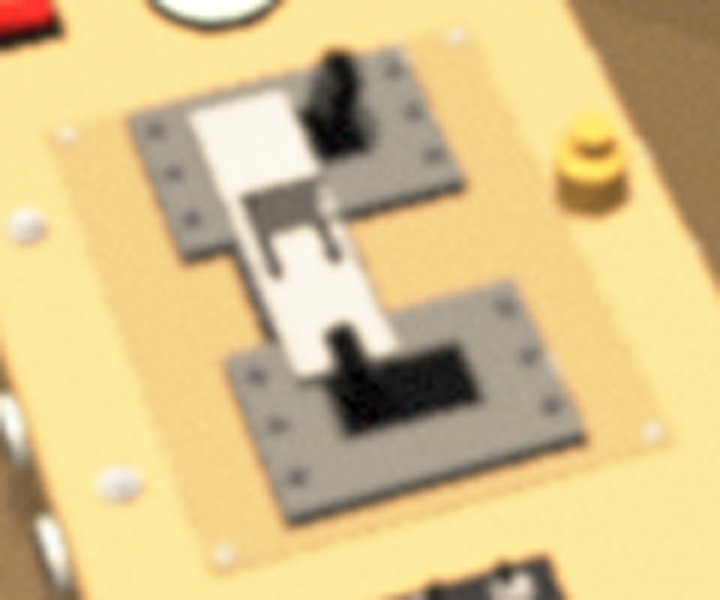

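```bash
cat >> h.py <<'E'
a=np.radians(-11.0); RC=np.array([[np.cos(a),-np.sin(a),0],[np.sin(a),np.cos(a),0],[0,0,1]]); OC=np.array([.5972,-.0733,0])
def w(x,y,z): return OC+RC@(np.array([x,y,z])/1000)
def inv(p): return (RC.T@(np.array(p)-OC)*1000).round(1)
def proj(c,p): q=np.array(c['R'])@p+c['t']; return (q[0]/q[2]*c['fx']+c['cx'],q[1]/q[2]*c['fy']+c['cy'])
E
python3 - <<'E'
from h import *
c=pickle.load(open('top0.pkl','rb'));s=pickle.load(open('scene0.pkl','rb'))
ft=lambda p:(round((p[0]-232)*3.6),round((p[1]-145)*3.6)); fs=lambda p:(round((p[0]-235)*6),round((p[1]-180)*6))
for n,p in dict(Ltip=(25,75,143),Rtip=(-25,-75,143),tab=(19,-22,145),plFL=(-2,57,111),plBR=(40,-101,111),plBL=(40,57,111),plFR=(-2,-101,111),Lc1=(65,120,102),Rc=(-65,-120,102),Lc2=(-65,120,102),toggle=(120,228,92),TF=(-30,228,92)).items(): print(n,w(*p).round(4),ft(proj(c,w(*p))),fs(proj(s,w(*p))))
print('weight',inv(atz(c,232+388/3.6,145+425/3.6,.12)),'hex',inv(atz(c,232+65/3.6,145+353/3.6,.13)))
for p in [(60,75),(0,75),(19,-50),(19,-2),(-60,-75),(2,-75)]: print(p,w(*p,0).round(4))
E
```

```text
Ltip [ 0.6361 -0.0044  0.143 ] (308, 199) (338, 346)
Rtip [ 0.5583 -0.1422  0.143 ] (498, 309) (341, 66)
tab [ 0.6117 -0.0985  0.145 ] (438, 234) (280, 172)
plFL [ 0.6061 -0.017   0.111 ] (324, 247) (390, 347)
plBR [ 0.6172 -0.1801  0.111 ] (547, 235) (185, 114)
plBL [ 0.6473 -0.025   0.111 ] (336, 191) (293, 374)
plFR [ 0.576  -0.1721  0.111 ] (536, 290) (276, 90)
Lc1 [0.6839 0.0321 0.102 ] (259, 143) (282, 519)
Rc [ 0.5105 -0.1787  0.102 ] (543, 381) (397, 42)
Lc2 [0.5563 0.0569 0.102 ] (222, 314) (586, 432)
toggle [0.7585 0.1276 0.092 ] (133, 45) (230, 789)
TF [0.6113 0.1562 0.092 ] (90, 240) (600, 676)
weight [-120.9  -14.9  120. ] hex [-118.3  223.6  130. ]
(60, 75) [ 0.6704 -0.0111  0.    ]
(0, 75) [6.115e-01 3.000e-04 0.000e+00]
(19, -50) [ 0.6063 -0.126   0.    ]
(19, -2) [ 0.6155 -0.0789  0.    ]
(-60, -75) [ 0.524  -0.1355  0.    ]
(2, -75) [ 0.5849 -0.1473  0.    ]
```

Emit:
step_arm([
  {"tx": 26,"ty": 37,"az": -2.5,"claw": -1},
  {"tx": 26,"ty": 37,"az": -2.5,"claw": -1},
  {"tx": 26,"ty": 37,"az": -2.5,"claw": -1},
  {"tx": 26,"ty": 37,"az": -2.5,"claw": -1},
  {"tx": 26,"ty": 37,"az": -2.5,"claw": -1},
  {"tx": 26,"ty": 37,"az": -2.5,"claw": -1},
  {"tx": 26,"ty": 37,"az": -2.5,"claw": -1},
  {"tx": 26,"ty": 37,"az": -2.5,"claw": -1},
  {"tx": 26,"ty": 37,"az": -2.5,"claw": -1},
  {"tx": 26,"ty": 37,"az": -2.5,"claw": -1},
  {"tx": 26,"ty": 37,"az": -2.5,"claw": -1},
  {"claw": -1},
], newtons=20)

```text
$.increments[0]: bad value
```

Emit:
step_arm([
  {"tx": 0,"ty": 0,"tz": 0,"ax": 0,"ay": 0,"az": 0,"claw": -1},
], newtons=20)

```text
time_s: 0.2
tcp_pos: [0.1895, -0.6476, 0.245]
eef_rot: [179.9, -0.0, -163.7]
contact_force: [0.8, 0.4, -0.8]
gripper_width: 0.0838
```

Emit:
step_arm([
  {"tx": 26,"ty": 37,"tz": 0,"ax": 0,"ay": 0,"az": -2.5,"claw": -1},
  {"tx": 26,"ty": 37,"tz": 0,"ax": 0,"ay": 0,"az": -2.5,"claw": -1},
  {"tx": 26,"ty": 37,"tz": 0,"ax": 0,"ay": 0,"az": -2.5,"claw": -1},
  {"tx": 26,"ty": 37,"tz": 0,"ax": 0,"ay": 0,"az": -2.5,"claw": -1},
  {"tx": 26,"ty": 37,"tz": 0,"ax": 0,"ay": 0,"az": -2.5,"claw": -1},
  {"tx": 26,"ty": 37,"tz": 0,"ax": 0,"ay": 0,"az": -2.5,"claw": -1},
  {"tx": 26,"ty": 37,"tz": 0,"ax": 0,"ay": 0,"az": -2.5,"claw": -1},
  {"tx": 26,"ty": 37,"tz": 0,"ax": 0,"ay": 0,"az": -2.5,"claw": -1},
  {"tx": 26,"ty": 37,"tz": 0,"ax": 0,"ay": 0,"az": -2.5,"claw": -1},
  {"tx": 26,"ty": 37,"tz": 0,"ax": 0,"ay": 0,"az": -2.5,"claw": -1},
  {"tx": 26,"ty": 37,"tz": 0,"ax": 0,"ay": 0,"az": -2.3,"claw": -1},
  {"tx": 0,"ty": 0,"tz": 0,"ax": 0,"ay": 0,"az": 0,"claw": -1},
])

```text
time_s: 1.4
tcp_pos: [0.4782, -0.2373, 0.2456]
eef_rot: [180.0, 0.0, 169.2]
contact_force: [-0.2, 0.2, -0.0]
gripper_width: 0.0002
```

Emit:
step_arm([
  {"tx": 27,"ty": 32,"tz": 0,"ax": 0,"ay": 0,"az": 0,"claw": -1},
  {"tx": 27,"ty": 32,"tz": 0,"ax": 0,"ay": 0,"az": 0,"claw": -1},
  {"tx": 27,"ty": 32,"tz": 0,"ax": 0,"ay": 0,"az": 0,"claw": -1},
  {"tx": 27,"ty": 32,"tz": 0,"ax": 0,"ay": 0,"az": 0,"claw": -1},
  {"tx": 27,"ty": 32,"tz": 0,"ax": 0,"ay": 0,"az": 0,"claw": -1},
  {"tx": 27,"ty": 32,"tz": 0,"ax": 0,"ay": 0,"az": 0,"claw": -1},
  {"tx": 28,"ty": 32,"tz": 0,"ax": 0,"ay": 0,"az": 0,"claw": -1},
  {"tx": 0,"ty": 0,"tz": -30,"ax": 0,"ay": 0,"az": 0,"claw": -1},
  {"tx": 0,"ty": 0,"tz": -30,"ax": 0,"ay": 0,"az": 0,"claw": -1},
  {"tx": 0,"ty": 0,"tz": -30,"ax": 0,"ay": 0,"az": 0,"claw": -1},
  {"tx": 0,"ty": 0,"tz": 0,"ax": 0,"ay": 0,"az": 0,"claw": -1},
])

```text
time_s: 2.5
tcp_pos: [0.6627, -0.0173, 0.1507]
eef_rot: [-179.9, -0.5, 169.0]
contact_force: [-0.0, 0.3, -0.2]
gripper_width: 0.0006
```

```bash
sed -i 's/OC=np.array(\[.5972,-.0733/OC=np.array([.5952,-.0755/' h.py
python3 - <<'E'
from h import *
s=cap('scene','s1'); cap('top','t1'); p=r.get_state()['tcp_pos'];print(p,inv(p))
b=np.hstack([cv2.resize(s['image'][150:310,225:385],(480,480),interpolation=3)]);cv2.imwrite('pics/s1c.png',b)
E
```

```text
[ 0.66568578 -0.01727622  0.15581771] [ 58.1  70.6 155.8]
```

View pics/s1c.png

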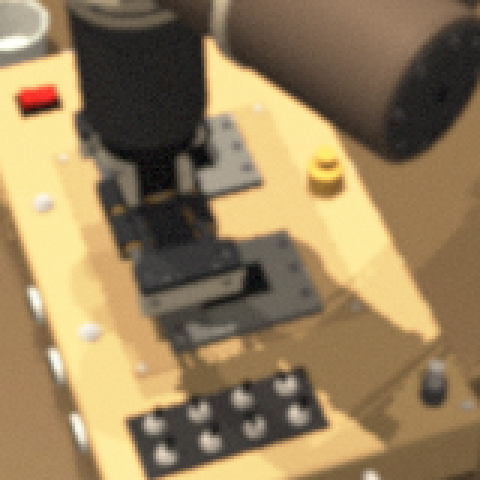

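The gripper is just beyond the left lever, well clear of the toggle bank (crop about (230,420)) and the weight (325,170). I'll lower it and push towards the robot.

Emit:
step_arm([
  {"tx": 1,"ty": 4,"tz": -13,"ax": 0,"ay": 0,"az": 0,"claw": -1},
  {"tx": 0,"ty": 0,"tz": 0,"ax": 0,"ay": 0,"az": 0,"claw": -1},
  {"tx": -8,"ty": 1.5,"tz": 0,"ax": 0,"ay": 0,"az": 0,"claw": -1},
  {"tx": -8,"ty": 1.5,"tz": 0,"ax": 0,"ay": 0,"az": 0,"claw": -1},
  {"tx": -8,"ty": 1.5,"tz": 0,"ax": 0,"ay": 0,"az": 0,"claw": -1},
  {"tx": -8,"ty": 1.5,"tz": 0,"ax": 0,"ay": 0,"az": 0,"claw": -1},
  {"tx": 0,"ty": 0,"tz": 0,"ax": 0,"ay": 0,"az": 0,"claw": -1},
])

```text
time_s: 3.3
tcp_pos: [0.6334, -0.0065, 0.1434]
eef_rot: [180.0, 0.0, 169.0]
contact_force: [-0.0, -0.9, 0.2]
gripper_width: 0.0004
```

Emit:
step_arm([
  {"tx": -6,"ty": 1,"tz": 0,"ax": 0,"ay": 0,"az": 0,"claw": -1},
  {"tx": -6,"ty": 1,"tz": 0,"ax": 0,"ay": 0,"az": 0,"claw": -1},
  {"tx": 0,"ty": 0,"tz": 0,"ax": 0,"ay": 0,"az": 0,"claw": -1},
])

```text
time_s: 3.6
tcp_pos: [0.6213, -0.0047, 0.1422]
eef_rot: [-180.0, -0.1, 169.0]
contact_force: [0.9, -0.0, 0.2]
gripper_width: 0.0004
```

Run:
```python
from h import *
s=cap('scene','s2');t=cap('top','t2'); p=r.get_state();print(inv(p['tcp_pos']),p['contact_force'])
b=np.hstack([cv2.resize(s['image'][170:290,235:355],(480,480),interpolation=3)]);cv2.imwrite('pics/s2c.png',b)
```

```text
[ 13.1  74.6 142.4] [0.16403901 0.59039343 0.11790772]
```

View pics/s2c.png

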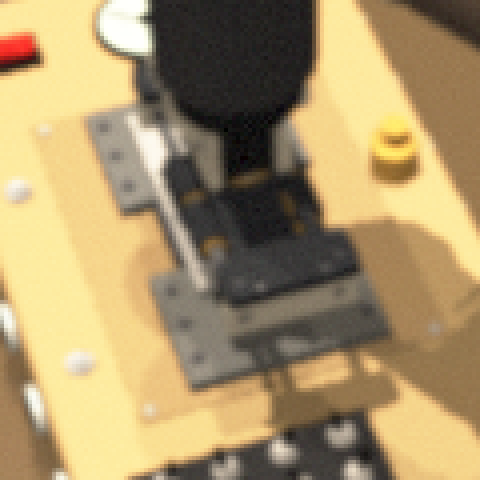

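The hand covers the lever tip, and the force is near zero, so it has probably clicked over. I'll push on to the calculated end and watch the force.

Emit:
step_arm([
  {"tx": -5,"ty": 1,"tz": 0,"ax": 0,"ay": 0,"az": 0,"claw": -1},
  {"tx": -5,"ty": 1,"tz": 0,"ax": 0,"ay": 0,"az": 0,"claw": -1},
  {"tx": -3,"ty": 0.5,"tz": 0,"ax": 0,"ay": 0,"az": 0,"claw": -1},
  {"tx": 0,"ty": 0,"tz": 0,"ax": 0,"ay": 0,"az": 0,"claw": -1},
])

```text
time_s: 4.1
tcp_pos: [0.6091, -0.0022, 0.1427]
eef_rot: [180.0, -0.0, 169.0]
contact_force: [1.0, 0.7, -0.1]
gripper_width: 0.0004
```

Emit:
step_arm([
  {"tx": -2,"ty": 0.4,"tz": 0,"ax": 0,"ay": 0,"az": 0,"claw": -1},
  {"tx": 0,"ty": 0,"tz": 0,"ax": 0,"ay": 0,"az": 0,"claw": -1},
])

```text
time_s: 4.3
tcp_pos: [0.6076, -0.0018, 0.1426]
eef_rot: [180.0, 0.0, 169.0]
contact_force: [0.4, 0.1, -0.1]
gripper_width: 0.0006
```

Emit:
step_arm([
  {"tx": 15,"ty": -3,"tz": 0,"ax": 0,"ay": 0,"az": 0,"claw": -1},
  {"tx": 15,"ty": -3,"tz": 0,"ax": 0,"ay": 0,"az": 0,"claw": -1},
  {"tx": 0,"ty": 0,"tz": 35,"ax": 0,"ay": 0,"az": 0,"claw": -1},
  {"tx": 0,"ty": -40,"tz": 10,"ax": 0,"ay": 0,"az": 0,"claw": -1},
  {"tx": 0,"ty": -40,"tz": 0,"ax": 0,"ay": 0,"az": 0,"claw": -1},
  {"tx": 0,"ty": -30,"tz": 0,"ax": 0,"ay": 0,"az": 0,"claw": -1},
  {"tx": 0,"ty": 0,"tz": 0,"ax": 0,"ay": 0,"az": 0,"claw": -1},
])

```text
time_s: 5.0
tcp_pos: [0.6373, -0.1212, 0.1875]
eef_rot: [-180.0, -0.0, 168.8]
contact_force: [0.5, 0.4, 0.2]
gripper_width: 0.0007
```

Run:
```python
from h import *
s=cap('scene','s3');t=cap('top','t3'); p=r.get_state();print(p['tcp_pos'],inv(p['tcp_pos']),p['contact_force'])
b=np.hstack([cv2.resize(x,(400,400),interpolation=3) for x in (s['image'][180:280,245:345],t['image'][180:280,280:380])]);cv2.imwrite('pics/s3c.png',b)
```

```text
[ 0.63751003 -0.11874593  0.18736823] [ 49.8 -34.4 187.4] [0.04224991 0.5690296  0.71669512]
```

View pics/s3c.png

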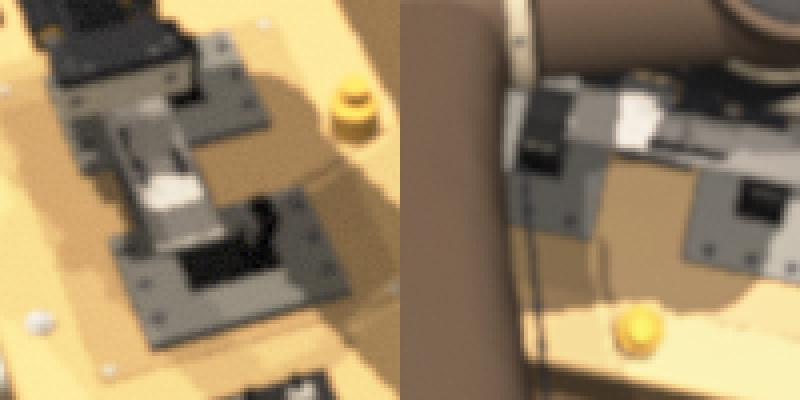

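The left lever now leans towards the robot, with its tip at scene crop (265,205), so it's off. The plate and right lever haven't moved, and the weight is where it was. Next is the tab.

Emit:
step_arm([
  {"tx": -34,"ty": -14,"tz": 0,"ax": 0,"ay": 0,"az": 0,"claw": -1},
  {"tx": 0,"ty": 0,"tz": 0,"ax": 0,"ay": 0,"az": 0,"claw": -1},
  {"tx": 0,"ty": 0,"tz": -24,"ax": 0,"ay": 0,"az": 0,"claw": -1},
  {"tx": 0,"ty": 0,"tz": -22,"ax": 0,"ay": 0,"az": 0,"claw": -1},
  {"tx": 0,"ty": 0,"tz": 0,"ax": 0,"ay": 0,"az": 0,"claw": -1},
  {"tx": 0,"ty": 0,"tz": 0,"ax": 0,"ay": 0,"az": 0,"claw": -1},
])

```text
time_s: 5.7
tcp_pos: [0.6039, -0.1313, 0.1418]
eef_rot: [-180.0, -0.0, 169.1]
contact_force: [0.4, -0.2, 0.6]
gripper_width: 0.0005
```

```bash
python3 -c "
from h import *
p=r.get_state();print(p['tcp_pos'],inv(p['tcp_pos']),p['contact_force'])"
```

```text
[ 0.60394355 -0.13132542  0.14183475] [ 19.2 -53.1 141.8] [ 0.38895895 -0.15730005  0.63392797]
```

Emit:
step_arm([
  {"tx": 1.5,"ty": 8,"tz": 0,"ax": 0,"ay": 0,"az": 0,"claw": -1},
  {"tx": 1.5,"ty": 8,"tz": 0,"ax": 0,"ay": 0,"az": 0,"claw": -1},
  {"tx": 1.5,"ty": 8,"tz": 0,"ax": 0,"ay": 0,"az": 0,"claw": -1},
  {"tx": 1.5,"ty": 8,"tz": 0,"ax": 0,"ay": 0,"az": 0,"claw": -1},
  {"tx": 1.5,"ty": 8,"tz": 0,"ax": 0,"ay": 0,"az": 0,"claw": -1},
  {"tx": 1,"ty": 5,"tz": 0,"ax": 0,"ay": 0,"az": 0,"claw": -1},
  {"tx": 0,"ty": 0,"tz": 0,"ax": 0,"ay": 0,"az": 0,"claw": -1},
])

```text
time_s: 6.4
tcp_pos: [0.6121, -0.0859, 0.1414]
eef_rot: [180.0, -0.0, 169.1]
contact_force: [-0.4, -0.4, -0.2]
gripper_width: 0.0002
```

Emit:
step_arm([
  {"tx": 0.5,"ty": 2,"tz": 0,"ax": 0,"ay": 0,"az": 0,"claw": -1},
  {"tx": 0,"ty": 0,"tz": 0,"ax": 0,"ay": 0,"az": 0,"claw": -1},
])

```text
time_s: 6.6
tcp_pos: [0.6122, -0.0848, 0.1412]
eef_rot: [-180.0, -0.1, 169.0]
contact_force: [0.1, 0.5, 0.6]
gripper_width: 0.0002
```

Emit:
step_arm([
  {"tx": 0.5,"ty": 2,"tz": 0,"ax": 0,"ay": 0,"az": 0,"claw": -1},
  {"tx": 0,"ty": 0,"tz": 0,"ax": 0,"ay": 0,"az": 0,"claw": -1},
])

```text
time_s: 6.8
tcp_pos: [0.6127, -0.083, 0.1412]
eef_rot: [-180.0, -0.1, 169.0]
contact_force: [-0.9, -1.1, -0.9]
gripper_width: 0.0002
```

Emit:
step_arm([
  {"tx": 0.2,"ty": 1,"tz": 0,"ax": 0,"ay": 0,"az": 0,"claw": -1},
  {"tx": 0,"ty": 0,"tz": 0,"ax": 0,"ay": 0,"az": 0,"claw": -1},
])

```text
time_s: 7.0
tcp_pos: [0.6129, -0.082, 0.1413]
eef_rot: [-180.0, -0.0, 169.0]
contact_force: [-1.3, -1.6, -1.0]
gripper_width: 0.0007
```

Emit:
step_arm([
  {"tx": 0.2,"ty": 1,"tz": 0,"ax": 0,"ay": 0,"az": 0,"claw": -1},
  {"tx": 0,"ty": 0,"tz": 0,"ax": 0,"ay": 0,"az": 0,"claw": -1},
])

```text
time_s: 7.2
tcp_pos: [0.6134, -0.0809, 0.1415]
eef_rot: [-180.0, -0.0, 169.0]
contact_force: [-0.8, -1.7, -1.2]
gripper_width: 0.0005
```

Emit:
step_arm([
  {"tx": 0.2,"ty": 1,"tz": 0,"ax": 0,"ay": 0,"az": 0,"claw": -1},
  {"tx": 0,"ty": 0,"tz": 0,"ax": 0,"ay": 0,"az": 0,"claw": -1},
])

```text
time_s: 7.4
tcp_pos: [0.6137, -0.0798, 0.1416]
eef_rot: [180.0, -0.0, 169.0]
contact_force: [-1.5, -1.6, -1.5]
gripper_width: 0.0005
```

Emit:
step_arm([
  {"tx": 0.2,"ty": 1,"tz": 0,"ax": 0,"ay": 0,"az": 0,"claw": -1},
  {"tx": 0,"ty": 0,"tz": 0,"ax": 0,"ay": 0,"az": 0,"claw": -1},
])

```text
time_s: 7.6
tcp_pos: [0.614, -0.0788, 0.1416]
eef_rot: [180.0, 0.0, 169.0]
contact_force: [-2.1, -0.8, -0.6]
gripper_width: 0.0006
```

Emit:
step_arm([
  {"tx": 0.2,"ty": 1,"tz": 0,"ax": 0,"ay": 0,"az": 0,"claw": -1},
  {"tx": 0,"ty": 0,"tz": 0,"ax": 0,"ay": 0,"az": 0,"claw": -1},
])

```text
time_s: 7.8
tcp_pos: [0.6142, -0.0778, 0.1416]
eef_rot: [180.0, 0.0, 169.0]
contact_force: [-1.1, -1.7, -0.6]
gripper_width: 0.0007
```

Emit:
step_arm([
  {"tx": 0.2,"ty": 1,"tz": 0,"ax": 0,"ay": 0,"az": 0,"claw": -1},
  {"tx": 0,"ty": 0,"tz": 0,"ax": 0,"ay": 0,"az": 0,"claw": -1},
])

```text
time_s: 8.0
tcp_pos: [0.6144, -0.0768, 0.1416]
eef_rot: [180.0, 0.0, 169.0]
contact_force: [-1.0, -1.4, -0.6]
gripper_width: 0.0004
```

Emit:
step_arm([
  {"tx": 0.2,"ty": 1,"tz": 0,"ax": 0,"ay": 0,"az": 0,"claw": -1},
  {"tx": 0,"ty": 0,"tz": 0,"ax": 0,"ay": 0,"az": 0,"claw": -1},
])

```text
time_s: 8.2
tcp_pos: [0.6146, -0.0758, 0.1416]
eef_rot: [180.0, 0.0, 169.0]
contact_force: [-1.0, -0.8, -0.2]
gripper_width: 0.0005
```

Run:
```python
from h import *
s=cap('scene','s4');t=cap('top','t4'); p=r.get_state();print(p['tcp_pos'],inv(p['tcp_pos']),p['contact_force'])
b=np.hstack([cv2.resize(x,(400,400),interpolation=3) for x in (s['image'][180:280,245:345],t['image'][180:280,280:380])]);cv2.imwrite('pics/s4c.png',b)
```

```text
[ 0.61459765 -0.07582832  0.14159661] [ 19.1   3.4 141.6] [-0.39669643 -0.96416579 -2.00662268]
```

View pics/s4c.png

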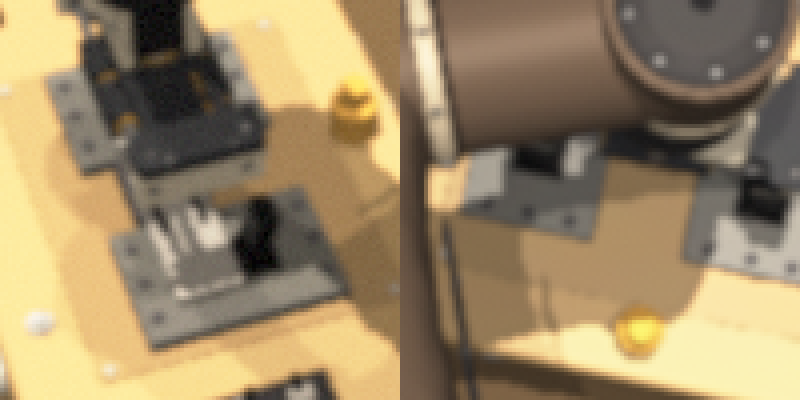

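The plate has moved left past the off lever, and its left end edge runs roughly from (180,298) to (243,283) in the left crop. I'll measure that edge against the initial one.

Run:
```python
from h import *
s=pickle.load(open('s4.pkl','rb'));s0=pickle.load(open('scene0.pkl','rb'))
for u,v in [(180,298),(210,291),(243,283)]: print(inv(atz(s,245+u/4,180+v/4,.111)))
print('initial',inv(atz(s0,235+300/6,180+378/6,.111)), inv(atz(s0,235+190/6,180+112/6,.111)))
for y in (95,98,101): print(y,[(round((a-245)*4),round((b-180)*4)) for a,b in [proj(s,w(x,y,111)) for x in(-2,40)]])
```

```text
[ 38.9 101.2 111. ]
[ 20.2 102.3 111. ]
[ -0.7 103.2 111. ]
initial [ 39.4  62.7 111. ] [ 39.1 -98.6 111. ]
95 [(241, 273), (175, 291)]
98 [(242, 276), (177, 295)]
101 [(244, 280), (178, 298)]
```

Emit:
step_arm([
  {"tx": 0.2,"ty": 1,"tz": 0,"ax": 0,"ay": 0,"az": 0,"claw": -1},
  {"tx": 0,"ty": 0,"tz": 0,"ax": 0,"ay": 0,"az": 0,"claw": -1},
])

```text
time_s: 8.5
tcp_pos: [0.6148, -0.0748, 0.1416]
eef_rot: [180.0, 0.0, 169.0]
contact_force: [-1.1, -1.3, -1.0]
gripper_width: 0.0003
```

Emit:
step_arm([
  {"tx": 0.2,"ty": 1,"tz": 0,"ax": 0,"ay": 0,"az": 0,"claw": -1},
  {"tx": 0,"ty": 0,"tz": 0,"ax": 0,"ay": 0,"az": 0,"claw": -1},
])

```text
time_s: 8.7
tcp_pos: [0.6148, -0.0743, 0.1416]
eef_rot: [-180.0, -0.0, 169.0]
contact_force: [-0.5, -3.3, -0.2]
gripper_width: 0.0004
```

Emit:
step_arm([
  {"tx": 0.2,"ty": 1,"tz": 0,"ax": 0,"ay": 0,"az": 0,"claw": -1},
  {"tx": 0,"ty": 0,"tz": 0,"ax": 0,"ay": 0,"az": 0,"claw": -1},
])

```text
time_s: 8.9
tcp_pos: [0.6148, -0.0741, 0.1416]
eef_rot: [-179.9, -0.0, 169.0]
contact_force: [-0.1, -8.4, -0.3]
gripper_width: 0.0006
```

Emit:
step_arm([
  {"tx": 0,"ty": 0,"tz": 0,"ax": 0,"ay": 0,"az": 0,"claw": -1},
  {"tx": 0,"ty": 0,"tz": 0,"ax": 0,"ay": 0,"az": 0,"claw": -1},
])

```text
time_s: 9.1
tcp_pos: [0.6148, -0.0742, 0.1416]
eef_rot: [-179.9, -0.0, 169.0]
contact_force: [-0.6, -8.5, 0.2]
gripper_width: 0.0005
```

The plate is on its stop: the force jumped to 8 N with no further travel. Next I back off, lift and move in front of the right lever.

Emit:
step_arm([
  {"tx": -2,"ty": -10,"tz": 0,"ax": 0,"ay": 0,"az": 0,"claw": -1},
  {"tx": 0,"ty": 0,"tz": 0,"ax": 0,"ay": 0,"az": 0,"claw": -1},
  {"tx": 0,"ty": 0,"tz": 25,"ax": 0,"ay": 0,"az": 0,"claw": -1},
  {"tx": 0,"ty": 0,"tz": 25,"ax": 0,"ay": 0,"az": 0,"claw": -1},
  {"tx": -31,"ty": -18,"tz": 0,"ax": 0,"ay": 0,"az": 0,"claw": -1},
  {"tx": -31,"ty": -18,"tz": 0,"ax": 0,"ay": 0,"az": 0,"claw": -1},
  {"tx": -31,"ty": -18,"tz": 0,"ax": 0,"ay": 0,"az": 0,"claw": -1},
  {"tx": 0,"ty": 0,"tz": 0,"ax": 0,"ay": 0,"az": 0,"claw": -1},
  {"tx": 0,"ty": 0,"tz": 0,"ax": 0,"ay": 0,"az": 0,"claw": -1},
])

```text
time_s: 10.0
tcp_pos: [0.5203, -0.137, 0.1924]
eef_rot: [179.9, 0.1, 169.0]
contact_force: [0.1, -0.6, -0.1]
gripper_width: 0.0004
```

Run:
```python
from h import *
s=cap('scene','s5');t=cap('top','t5'); p=r.get_state();print(p['tcp_pos'],inv(p['tcp_pos']),p['contact_force'])
b=np.hstack([cv2.resize(x,(400,400),interpolation=3) for x in (s['image'][180:280,245:345],t['image'][180:280,290:390])]);cv2.imwrite('pics/s5c.png',b)
```

```text
[ 0.52105869 -0.13655568  0.19194479] [-61.1 -74.1 191.9] [ 0.90268618  0.22477904 -0.34247312]
```

View pics/s5c.png

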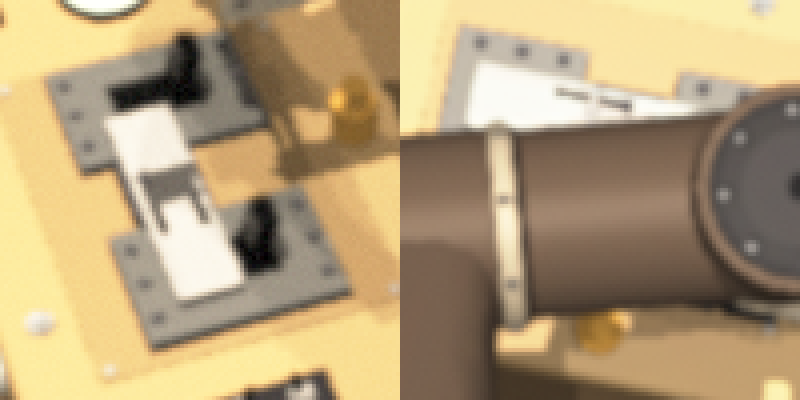

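Both levers are off, with tips at (185,45) and (263,210). The plate is fully left and clear of the right lever's slot. I'll lower and push the right lever away from the robot.

Emit:
step_arm([
  {"tx": 0,"ty": 0,"tz": -25,"ax": 0,"ay": 0,"az": 0,"claw": -1},
  {"tx": 0,"ty": 0,"tz": -24,"ax": 0,"ay": 0,"az": 0,"claw": -1},
  {"tx": 0,"ty": 0,"tz": 0,"ax": 0,"ay": 0,"az": 0,"claw": -1},
  {"tx": 8,"ty": -1.5,"tz": 0,"ax": 0,"ay": 0,"az": 0,"claw": -1},
  {"tx": 8,"ty": -1.5,"tz": 0,"ax": 0,"ay": 0,"az": 0,"claw": -1},
  {"tx": 8,"ty": -1.5,"tz": 0,"ax": 0,"ay": 0,"az": 0,"claw": -1},
  {"tx": 8,"ty": -1.5,"tz": 0,"ax": 0,"ay": 0,"az": 0,"claw": -1},
  {"tx": 8,"ty": -1.5,"tz": 0,"ax": 0,"ay": 0,"az": 0,"claw": -1},
  {"tx": 8,"ty": -1.5,"tz": 0,"ax": 0,"ay": 0,"az": 0,"claw": -1},
  {"tx": 0,"ty": 0,"tz": 0,"ax": 0,"ay": 0,"az": 0,"claw": -1},
])

```text
time_s: 11.1
tcp_pos: [0.5697, -0.1461, 0.1426]
eef_rot: [-180.0, 0.1, 169.0]
contact_force: [-1.3, 1.1, -0.1]
gripper_width: 0.0007
```

Emit:
step_arm([
  {"tx": 5,"ty": -1,"tz": 0,"ax": 0,"ay": 0,"az": 0,"claw": -1},
  {"tx": 5,"ty": -1,"tz": 0,"ax": 0,"ay": 0,"az": 0,"claw": -1},
  {"tx": 3,"ty": -0.5,"tz": 0,"ax": 0,"ay": 0,"az": 0,"claw": -1},
  {"tx": 0,"ty": 0,"tz": 0,"ax": 0,"ay": 0,"az": 0,"claw": -1},
])

```text
time_s: 11.5
tcp_pos: [0.5815, -0.1484, 0.1425]
eef_rot: [-180.0, 0.0, 169.0]
contact_force: [0.4, 0.0, 0.2]
gripper_width: 0.0008
```

Emit:
step_arm([
  {"tx": 2,"ty": -0.4,"tz": 0,"ax": 0,"ay": 0,"az": 0,"claw": -1},
  {"tx": 0,"ty": 0,"tz": 0,"ax": 0,"ay": 0,"az": 0,"claw": -1},
])

```text
time_s: 11.7
tcp_pos: [0.5831, -0.1488, 0.1425]
eef_rot: [-180.0, -0.0, 169.0]
contact_force: [-0.4, 0.0, -0.2]
gripper_width: 0.0001
```

Emit:
step_arm([
  {"tx": -15,"ty": 3,"tz": 0,"ax": 0,"ay": 0,"az": 0,"claw": -1},
  {"tx": -30,"ty": 6,"tz": 0,"ax": 0,"ay": 0,"az": 0,"claw": -1},
  {"tx": 0,"ty": 0,"tz": 35,"ax": 0,"ay": 0,"az": 0,"claw": -1},
  {"tx": 0,"ty": 0,"tz": 40,"ax": 0,"ay": 0,"az": 0,"claw": -1},
  {"tx": -10,"ty": -40,"tz": 20,"ax": 0,"ay": 0,"az": 0,"claw": -1},
  {"tx": -10,"ty": -40,"tz": 0,"ax": 0,"ay": 0,"az": 0,"claw": -1},
  {"tx": -10,"ty": -40,"tz": 0,"ax": 0,"ay": 0,"az": 0,"claw": -1},
  {"tx": -10,"ty": -40,"tz": 0,"ax": 0,"ay": 0,"az": 0,"claw": -1},
  {"tx": -10,"ty": -40,"tz": 0,"ax": 0,"ay": 0,"az": 0,"claw": -1},
  {"tx": 0,"ty": 0,"tz": 0,"ax": 0,"ay": 0,"az": 0,"claw": -1},
  {"tx": 0,"ty": 0,"tz": 0,"ax": 0,"ay": 0,"az": 0,"claw": -1},
])

```text
time_s: 12.8
tcp_pos: [0.4874, -0.3407, 0.2373]
eef_rot: [180.0, -0.0, 168.9]
contact_force: [0.3, -0.0, 0.3]
gripper_width: 0.0006
```

Run:
```python
from h import *
s=cap('scene','s6');t=cap('top','t6'); p=r.get_state();print(p['time_s'],p['tcp_pos'],p['contact_force'])
b=np.hstack([cv2.resize(x,(400,400),interpolation=3) for x in (s['image'][180:280,245:345],t['image'][180:280,290:390])]);cv2.imwrite('pics/s6c.png',b)
fs=lambda p:(round((p[0]-245)*4),round((p[1]-180)*4));ft=lambda p:(round((p[0]-290)*4+400),round((p[1]-180)*4))
for n,q in dict(Loff=(-25,75,143),Lon=(25,75,143),Roff=(-25,-75,143),Ron=(25,-75,143),plBL=(40,101,111),plFR=(-2,-57,111),wt=(-121,-15,133)).items(): print(n,fs(proj(s,w(*q))),ft(proj(t,w(*q))))
```

```text
12.9 [ 0.48812573 -0.33935884  0.23753955] [-0.52170352  0.66075431  0.48032217]
Loff (265, 205) (497, 160)
Lon (186, 227) (513, 85)
Roff (188, 41) (725, 207)
Ron (114, 59) (740, 132)
plBL (178, 298) (479, 62)
plFR (165, 102) (701, 172)
wt (359, 78) (603, 335)
```

View pics/s6c.png

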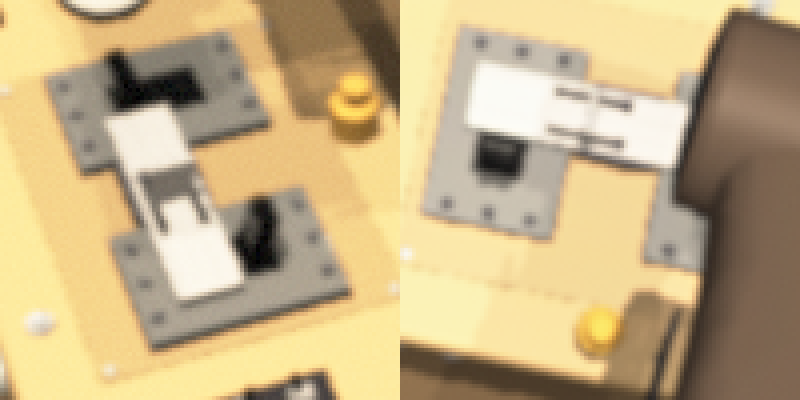

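The right lever tip at (115,60) matches ON (predicted 114,59), and the left tip at (265,205) matches OFF (265,205). The plate's left corner is at about (178,298), which matches fully left. The arm is clear, so I'm handing in.

```bash
python3 -c "
from h import *
print(r.close_job())"
```

```text
the job is handed in; nothing more can be done
None
```

The console is changed over to its right supply, and I handed the job in at about 13 s of the 45 s allowed. No verdict was reported. I pushed the left lever off, slid the interlock plate left by its tab, then pushed the right lever on.

**Final camera check:**
- **Levers:** both tips were within a pixel or two of their calculated places in the enlarged crop, left off and right on.
- **Plate:** its far left corner was at its calculated fully-left place. While sliding it, I had felt it reach its stop (8.4 N with no further travel).
- **Brass weight:** it was where it had been. I didn't re-measure the other loose things, but the gripper never came low near any of them.
- **Arm:** it was clear of everything, with the contact force at noise level.

**What didn't agree or wasn't fully checked:**
- **Console position:** my first fit was about 2–3 mm off, and I corrected it from the picture.
- **Plate stop:** the tool was about 6 mm further left at the stop than I had calculated, probably because the closed fingers are narrower than I assumed. The picture confirmed the plate was fully left.
- **Lever end stops:** I didn't feel either lever reach its end stop, only that each clicked over. That they are fully over rests on the camera.

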